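# Fit the washed filter cap in the steriliser lid and lock its quarter-turn catch

## Task

Take the flanged steel filter cap off the sloping drain stand and seat it in the round pocket of the sterilising-container lid, flange down and closed dome up, lying flat on the pocket floor. Then press the lid's catch down and, keeping it pressed, turn it a quarter turn clockwise (seen from above) until its wing lies over the cap's flange and the catch stays down by itself; let go. Leave the kidney dish, the handpiece and the syringe where they are.

Things in the scene. Friction and masses are not known exactly. Their poses are not given: they have to be found in the camera images.
- filter_cap: Loose plain steel cap, 90 g, round about z: flange 64 mm dia, 6 mm thick; on it a straight-sided closed dome 46 mm dia; 30 mm high in all; open on the flange side. Origin: centre of the flange's open underside; z points out through the dome (flange top z = 6 mm, dome top 30). At the start its underside lies on the stand's slope, flange edge on the lip, dome facing up and to the stand's front.
- drain_stand: Fixed steel stand: slotted plate 104 mm long, 130 wide (y), sloping at 30 degrees, with a 10 mm lip along its low edge. Origin at worktop level under the plate's middle, z up; x level, toward the high edge; -x is the front, roughly toward the robot; y level across the slope. Plate surface 58 mm above the worktop in the middle, 32 at the low edge, 84 at the high edge.
- container_lid: Fixed aluminium sterilising-container lid lying flat, a plate 190 (x) x 130 (y) x 24 mm with a wire carrying loop at each short end. Origin: centre of its underside, z up. The pocket's centre is at x = -40 mm, the catch's axis at x = +34 mm, both at y = 0.
- pocket (a point): Centre of the floor of the round pocket in the lid, z up, axes those of the lid. Pocket 70 mm dia, 5 mm deep (floor 19 mm, lid top 24 mm above the worktop), small chamfer, ring of small dark perforations in the floor. The seated cap's origin coincides with this point; its flange then stands 1 mm above the lid's top.
- catch_grip (a point): Middle of the top of the catch's steel grip bar, on the turning axis; moves with it; z up. Bar 34 mm long (y), 12 thick (x), 23 high; top 37 mm above the lid's top while up. Under it, 10 to 14 mm above the lid's top, a flat wing 12 mm wide reaches 47 mm from the axis to this point's -y: at the start toward the lid's -y, after the quarter turn toward the lid's -x, over the pocket's edge.
- catch_press (a joint): How far the catch is pressed down, m: 0 up, 0.008 fully down. A spring pushes it up (3 N at the top, 7 N fully down). It must be about 5 mm down or more before it can turn; once turned a hidden cam holds it at about 0.0045.
- catch (a joint): Turn of the catch, rad: 0 open (as at the start), grows clockwise seen from above to the stop at 1.57. Unpressed it is blocked after about 0.1. Light friction; it stays where it is left.
- kidney_dish: Bystander: loose oval steel kidney dish 97 x 183 x 32 mm, behind the work.
- handpiece: Bystander: loose slim grey-white dental handpiece, 18 x 120 x 18 mm, lying at the left.
- syringe: Bystander: loose steel syringe with ring marks, 18 x 116 x 18 mm, lying at the left.
Things that resemble listed ones, but are neither listed nor needed, are in the scene too. Of the things like the filter_cap, leave any that is purple; of the rest the smaller one is meant.

How it is judged:
On the way, in this order (a step that is already met when the one before it is completed fails the run):
1. the cap lies seated in the pocket, dome up, while the catch is still open (horizontal distance between filter_cap and pocket below 0.004 m and z of filter_cap in the frame of pocket below 0.002 m and angle between filter_cap's own z axis and vertical below 0.06 rad and value of joint catch below 0.3 rad), for 0.2 s.
2. the catch is pressed and turned a quarter turn over the seated cap (horizontal distance between filter_cap and pocket below 0.004 m and z of filter_cap in the frame of pocket below 0.002 m and angle between filter_cap's own z axis and vertical below 0.06 rad and value of joint catch above 1.25 rad and value of joint catch_press above 0.0035 m), for 0.2 s.
At the end, for the whole second after the job is handed in: The cap is at rest in the pocket, dome up: origin within 4 mm sideways of the pocket centre, less than 2 mm above the pocket floor, tilted less than 0.06 rad; the catch is turned more than 1.25 rad and held down more than 3.5 mm by its cam (all of step 2 and linear speed of filter_cap below 0.02 m/s); the robot touches nothing.
It fails at once if the kidney dish is moved more than 30 mm (distance of kidney_dish from where it was at the start of the episode above 0.03 m).
It fails at once if the handpiece is moved more than 30 mm (distance of handpiece from where it was at the start of the episode above 0.03 m).
It fails at once if the syringe is moved more than 30 mm (distance of syringe from where it was at the start of the episode above 0.03 m).
It also fails if it takes over 64 s, if anything falls off the work surface, if the arm or the gripper's body presses on something with over 40 N, if the wrist force passes 120 N, or if a joint passes its speed limit or range.

## Robot

A 7-joint arm with a two-finger parallel gripper is mounted at the origin on a cart in front of the work surface, level with it; the furniture and walls round the work are solid. World frame = base frame: x ahead of the robot, y to its left, z up, the work surface at z = 0. Lengths are in m, angles in rad, forces in N, time in s.
With the tool pointing down it reaches from about 0.4 to 0.85 m from the base axis. Payload 10.4 kg.
Tool frame: the origin (TCP) lies at the very end of the fingers, on their centre line; the grasp point (between the pads) lies 19 mm behind it; z points along the fingers, y is the line along which they close (so a half turn about z gives the same grasp; the last joint's range is limited). The gripper opens to 85 mm and grips with 20 to 120 N. Pads are 22 mm wide; open, the fingers measure 114 mm over their backs; the gripper's body (76 mm by 85 mm) begins 54 mm behind the grasp point. The pads swing forward as they close: fully open they stand 13 mm farther back than shut.
Start: joints at [1.089, 0.332, -0.065, 1.46, 0.022, 1.35, -0.088], TCP at [0.277, -0.56, 0.231] pointing down, gripper open.
Joint ranges: [-2.6, 2.6], [-0.5, 2.12], [-1.47, 1.34], [0.16, 2.42], [-1.27, 4.41], [0.06, 2.06], [-2.6, 2.6]. Speed limits (rad/s): [2.22, 2.22, 2.79, 2.79, 3.14, 3.14, 3.14].

## Interface

Orientations are given as a unit quaternion [x, y, z, w].
In Python, from workcell import manip, vision, order gives the robot as it stands. The module is installed in compiled form; this text tells all that it offers.
- The arm moves only by the tool move_arm, never from a script. Its argument "motion" is a list of rows, each a list of 3 entries, a list of its own where there are three numbers: the shift along the tool's x, y, z scaled (see below), then the turn, a rotation vector about the tool's x, y, z scaled (see below), then the opening, from -1 (shut) to 1 (fully open). In form: [[[dx, dy, dz], [wx, wy, wz], hand], ...]. A call has 1 to 12 rows; each row shifts and turns the commanded pose from where the row before left it, along the tool's axes as they then stand; what a row does not reach is not made up. The controller multiplies each number of a shift by 0.75 m and each number of a turn by pi/4 rad. A row lasts 1/10 s, in which the tool goes at most 50 mm and 8.59 degrees, less where a joint would pass 70% of its speed; a pose out of reach is approached as far as the arm can. A call with a number of a shift or a turn outside -1 to 1 is refused whole. A call with a gripper value outside its range is refused whole. The fingers move at their own pace and stop on an object; "newtons" is the grip in N (left out, the last holds). Time passes only in rows, so rows that do not move let the fingers close. It gives the time, the measured TCP pose, the force, the opening and the grip force at its end, in the units of the state.
- manip.get_obs(): the state, without advancing time (a new reading comes with each control period).
- vision.camera(name): name is "scene" or "side" or "wrist"; returns a dict with "pixels" (384x512x3 uint8, red, green, blue), "fx", "fy", "cx", "cy" (pixels), "R" (3x3) and "t" (3): a world point X has camera coordinates R X + t. Camera axes: x right, y down, z forward; pixel columns grow to the right and rows downward; lengths in m; the calibration is good to about 2 mm. A picture is of the moment at which its call begins. There is no depth.
- order.hand_in(): hands the job in; it is judged then, once.
The state is a dict: "clock": time; "joint_pos": joint angles; "joint_velocities": joint speeds; "tau": joint torques, N m; "position": TCP position; "ee_rot": TCP orientation; "ft_force": force on the tool from outside, world axes, zero at the start; "torque": the same for the moment, N m; "grip_width": opening from 0.0 (shut) to 1.0 (fully open); "grasp_force": force on a finger pad.
Only numpy, scipy, OpenCV 4.12 (cv2) and the standard library are available. Lean on these libraries where they do the work, as an engineer would, in place of code of your own. Each camera call takes 0.05 s, during which the arm holds its last target. There are 200 camera calls.

## Working session

There is one attempt and no reset: what is moved stays moved. The work goes in short steps, Python scripts to look and compute and a tool call to move; the robot and the scene stay as the last step left them, time stands still between calls to the robot, and variables do not carry over. Pictures are saved under pics/ and viewed, at most 11 in all, crops included, and the job is handed in when it is done.

Besides the shell and the picture viewer there is one more tool, called after "Emit:" in YAML: its name, and indented under it one key for each argument. move_arm: Moves the arm, as the interface text tells. Its arguments: {"type":"object","properties":{"motion":{"type":"array"},"newtons":{"type":"number"}},"required":["motion"]}

```bash
mkdir -p pics; python3 - <<'E'
from workcell import manip, vision
import cv2,pickle,numpy as np
d={n:vision.camera(n) for n in("scene","side")}
pickle.dump(d,open("c0.pkl","wb"))
im=np.vstack([d[n]["pixels"] for n in d])[...,::-1]
for n in d: cv2.imwrite(f"pics/{n}0.png",cv2.resize(np.ascontiguousarray(d[n]["pixels"][...,::-1]),(800,600),interpolation=cv2.INTER_CUBIC)); c=d[n];print(n,c["fx"],c["cx"],c["cy"],np.round(c["R"],3).tolist(),np.round(-c["R"].T@c["t"],3))
o=manip.get_obs();print(o["clock"],o["position"],o["ee_rot"],o["grip_width"])
E
```

```text
scene 462.04370391592266 261.5583876713838 191.0710438239969 [[-0.542, -0.84, -0.01], [-0.455, 0.303, -0.837], [0.707, -0.449, -0.547]] [-0.275  0.625  0.714]
side 375.1774705840855 259.99385368499685 193.6497624140441 [[0.856, -0.517, 0.015], [-0.258, -0.451, -0.854], [0.449, 0.727, -0.52]] [ 0.144 -0.56   0.537]
0.1 [ 0.27666367 -0.5600799   0.23059143] [ 9.73799366e-01  2.27408017e-01 -1.79031950e-04 -5.97145493e-04] 0.9977982306488394
```

View pics/scene0.png

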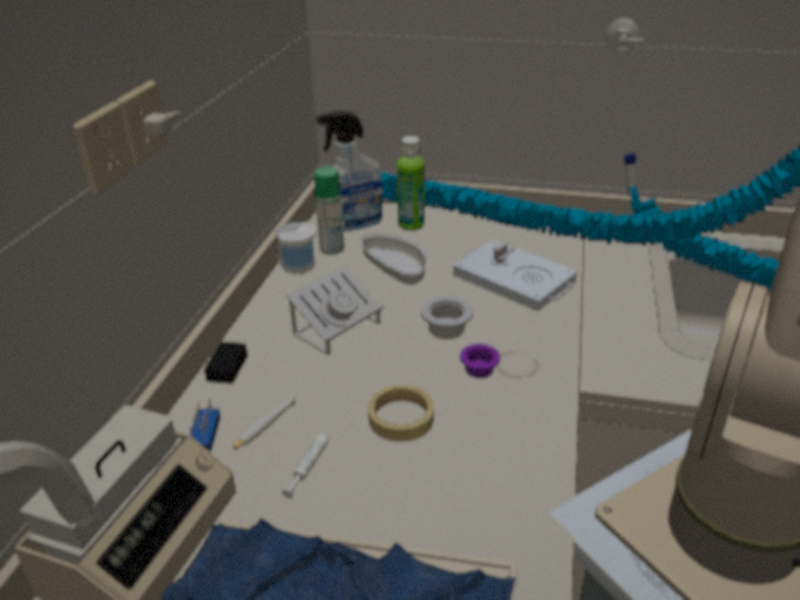

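View pics/side0.png

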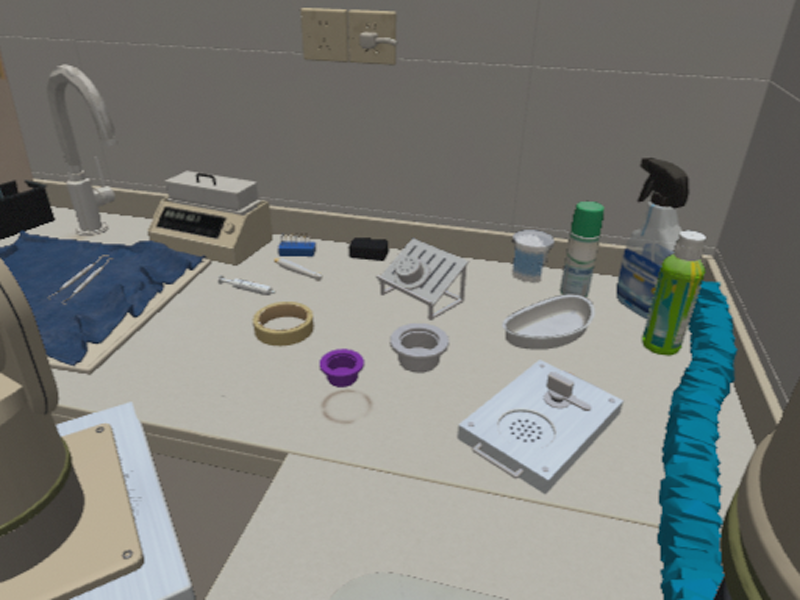

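```bash
cat > h.py <<'E'
import numpy as np,cv2,pickle
def ray(c,px):
    d=np.array([(px[0]-c["cx"])/c["fx"],(px[1]-c["cy"])/c["fy"],1.]);d=c["R"].T@d
    return -c["R"].T@c["t"],d/np.linalg.norm(d)
def onplane(c,px,z):
    o,d=ray(c,px);return o+d*(z-o[2])/d[2]
def tri(obs):
    A=np.zeros((3,3));b=np.zeros(3);L=[]
    for c,p in obs:
        o,d=ray(c,p);P=np.eye(3)-np.outer(d,d);A+=P;b+=P@o;L.append((o,d))
    X=np.linalg.solve(A,b);return X,[np.linalg.norm(np.cross(X-o,d)) for o,d in L]
def proj(c,X):
    q=c["R"]@X+c["t"];return np.array([c["fx"]*q[0]/q[2]+c["cx"],c["fy"]*q[1]/q[2]+c["cy"]])
E
python3 - <<'E'
from h import *
d=pickle.load(open("c0.pkl","rb"))
def crop(n,x,y,w,h):
    a=d[n]["pixels"][y:y+h,x:x+w,::-1].astype(float); a=np.clip(a*(230/np.percentile(a,98)),0,255).astype(np.uint8)
    return cv2.resize(a,(400,300),interpolation=cv2.INTER_CUBIC)
m=np.vstack([np.hstack([crop("scene",172,165,88,66),crop("scene",284,148,88,66)]),np.hstack([crop("side",234,146,80,60),crop("side",290,228,112,84)])])
cv2.imwrite("pics/crop1.png",m)
E
```

```text
(no output)
```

View pics/crop1.png

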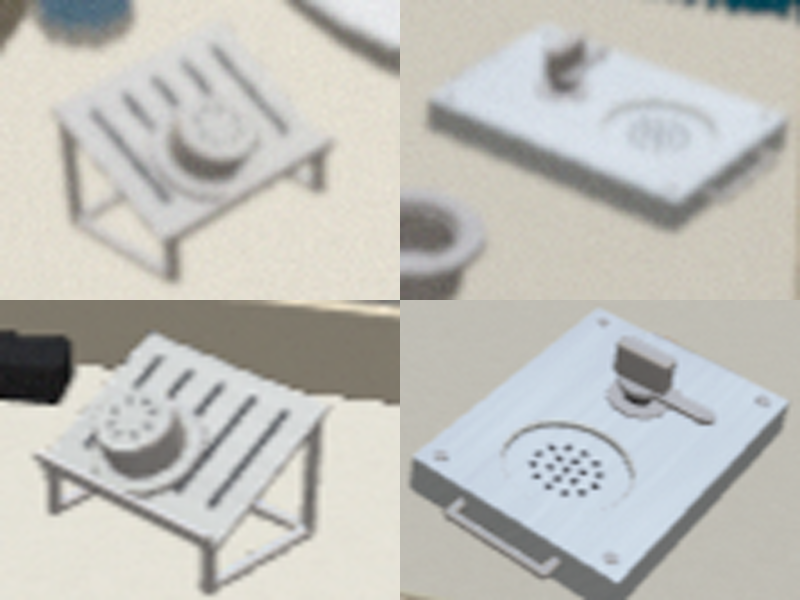

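Candidates (native scene pixels): the cap on the stand at (219,194), a larger grey ring-cap on the worktop at (285,202), and the purple one at (307,230). The one on the stand is the smaller non-purple cap and lies on the slope, as described; the crop confirms it (dome up, facing the stand's front). The lid's pocket is at scene (341,177), side (336,275) and the catch at scene (320,158), side (358,247).

```bash
python3 - <<'E'
from h import *
d=pickle.load(open("c0.pkl","rb"));S,D=d["scene"],d["side"]
A=lambda x,y:(172+x*.22-.4,165+y*.22-.4)
B=lambda x,y:(284+(x-400)*.22-.4,148+y*.22-.4)
C=lambda x,y:(234+x*.2-.4,146+(y-300)*.2-.4)
E=lambda x,y:(290+(x-400)*.28-.4,228+(y-300)*.28-.4)
P={}
for n,a,b in[("lowR",A(333,140),C(215,545)),("lowL",A(165,238),C(38,455)),("hiL",A(53,108),C(153,335)),("hiR",A(220,22),C(330,408)),("dome",A(217,123),C(133,420)),
 ("L+x+y",B(432,102),E(600,310)),("L+x-y",B(547,25),E(787,402)),("L-x+y",B(678,205),E(413,462)),("L-x-y",B(787,118),E(618,582)),("pocket",B(660,131),E(567,469)),("grip",B(567,40),E(646,350)),("wingtip",B(603,50),E(714,420))]:
    X,r=tri([(S,a),(D,b)]);P[n]=X;print(n,np.round(X,4),np.round(r,4))
low=(P["lowR"]+P["lowL"])/2;hi=(P["hiR"]+P["hiL"])/2;v=hi-low;print("stand c",(low+hi)/2,"yaw",np.arctan2(v[1],v[0]),"yawL",np.arctan2(*(-(P["lowR"]-P["lowL"])[:2])[::1]), np.linalg.norm(v))
w=P["L+x+y"]+P["L+x-y"]-P["L-x+y"]-P["L-x-y"];print("lid",sum(P[k] for k in P if k[0]=="L")/4,np.arctan2(w[1],w[0]),np.linalg.norm(w)/2)
w=P["L+x+y"]-P["L+x-y"]+P["L-x+y"]-P["L-x-y"];print(np.arctan2(-w[0],w[1]),np.linalg.norm(w)/2)
for n,z in(("L+x+y",.024),("L+x-y",.024),("L-x+y",.024),("L-x-y",.024)):pass
q=[onplane(D,E(*p),.024) for p in((600,310),(787,402),(413,462),(618,582))];print(np.round(q,4),np.mean(q,0)); print("pocket side",onplane(D,E(567,469),.019))
E
```

```text
lowR [0.6107 0.1152 0.0357] [0.0008 0.0008]
lowL [0.5771 0.2422 0.037 ] [0.0006 0.0006]
hiL [0.6642 0.2635 0.0816] [0.0002 0.0002]
hiR [0.6977 0.1398 0.0812] [0.0009 0.0009]
dome [0.6072 0.1906 0.0756] [0.0004 0.0004]
L+x+y [ 0.6715 -0.0778  0.0224] [0.0024 0.0024]
L+x-y [ 0.7056 -0.2004  0.0247] [0.0005 0.0005]
L-x+y [ 0.4899 -0.1288  0.0215] [0.0009 0.0009]
L-x-y [ 0.5262 -0.2515  0.0237] [0.0014 0.0014]
pocket [ 0.56   -0.1758  0.0217] [0.0006 0.0006]
grip [ 0.6307 -0.1547  0.0614] [0.0006 0.0006]
wingtip [ 0.6451 -0.1982  0.0349] [0.0017 0.0017]
stand c [0.63743834 0.1901761  0.05887585] yaw 0.25721252263709404 yawL -0.2586511175179169 0.10068163288521886
lid [ 0.59827927 -0.16461859  0.02307136] 0.27547703852263494 0.18760898977593676
0.2790573058973069 0.12766549878578015
[[ 0.6733 -0.0773  0.024 ]
 [ 0.7072 -0.1996  0.024 ]
 [ 0.4892 -0.1302  0.024 ]
 [ 0.5276 -0.2509  0.024 ]] [ 0.59934766 -0.16450043  0.024     ]
pocket side [ 0.56284311 -0.17342103  0.019     ]
```

```bash
cat >> h.py <<'E'
from scipy.spatial.transform import Rotation as Ro
from scipy.linalg import logm
def down(yaw,tilt=0):
    # tool z leaning forward by tilt along yaw; tool y = (sin yaw,-cos yaw,0)
    c,s=np.cos(yaw),np.sin(yaw);y=np.array([s,-c,0]);z=np.array([c*np.sin(tilt),s*np.sin(tilt),-np.cos(tilt)])
    return np.column_stack([np.cross(y,z),y,z])
def plan(R,p,n,R0=None,p0=None):
    if R0 is None:
        from workcell import manip
        o=manip.get_obs();R0=Ro.from_quat(o["ee_rot"]).as_matrix();p0=np.array(o["position"])
    T=np.eye(4);T[:3,:3]=R0.T@R;T[:3,3]=R0.T@(np.array(p)-p0)
    L=np.real(logm(T))/n
    from scipy.linalg import expm
    M=expm(L);w=Ro.from_matrix(M[:3,:3]).as_rotvec()
    print(n,"rows",np.round(M[:3,3]/.75,4).tolist(),np.round(w/(np.pi/4),4).tolist())
E
python3 - <<'E'
from h import *
d=pickle.load(open("c0.pkl","rb"));S,D=d["scene"],d["side"]
k=.64
sc=[(385,185),(450,195),(520,210),(580,222),(640,230),(700,245),(750,258),(800,275),(720,205),(800,165)]
for s in[(705,295),(695,380),(690,440),(680,500),(670,590)]:
    best=[]
    for i in range(7):
        for t in np.linspace(0,1,21):
            q=np.array(sc[i])*(1-t)+np.array(sc[i+1])*t
            X,r=tri([(S,q*k),(D,np.array(s)*k)]);best.append((r[0],X))
    b=min(best,key=lambda v:v[0]);print(s,np.round(b[1],3),round(b[0],4))
R1=down(.258,np.pi/6);n=-R1[:,2];org=np.array([.6217,.1944,.0496])
org=np.array([.622,.1940,.0495])
mid=np.array([.38,-.25,.30])
R0=Ro.from_quat([.9738,.2274,0,0]).as_matrix();p0=np.array([.2767,-.5601,.2306])
print(org+n*.006,org+n*.1)
plan(down(.258),mid,10)
plan(R1,org+n*.10,12,down(.258),mid)
plan(R1,org+n*.006,6,R1,org+n*.10)
E
```

```text
(705, 295) [ 0.984 -0.116  0.061] 0.002
(695, 380) [ 0.782 -0.246  0.06 ] 0.0002
(690, 440) [ 0.684 -0.311  0.057] 0.0004
(680, 500) [ 0.6   -0.361  0.058] 0.0002
(670, 590) [ 0.504 -0.421  0.062] 0.0005
[0.61909929 0.19323456 0.05469615] [0.57365489 0.18124264 0.13610254]
10 rows [0.0278, -0.0337, -0.0092] [-0.0002, 0.0, 0.0256]
12 rows [0.0281, -0.0408, 0.0258] [0.0, 0.0556, 0.0]
6 rows [-0.0, 0.0, 0.0209] [0.0, 0.0, 0.0]
```

Emit:
move_arm:
  motion:
    - [[0.028, -0.034, -0.009], [0, 0, 0.026], 1]
    - [[0.028, -0.034, -0.009], [0, 0, 0.026], 1]
    - [[0.028, -0.034, -0.009], [0, 0, 0.026], 1]
    - [[0.028, -0.034, -0.009], [0, 0, 0.026], 1]
    - [[0.028, -0.034, -0.009], [0, 0, 0.026], 1]
    - [[0.028, -0.034, -0.009], [0, 0, 0.026], 1]
    - [[0.028, -0.034, -0.009], [0, 0, 0.026], 1]
    - [[0.028, -0.034, -0.009], [0, 0, 0.026], 1]
    - [[0.028, -0.034, -0.009], [0, 0, 0.026], 1]
    - [[0.028, -0.034, -0.009], [0, 0, 0.026], 1]

```text
clock: 1.1
position: [0.3813, -0.2462, 0.2989]
ee_rot: [0.992, 0.126, -0.0, 0.0]
ft_force: [0.3, -0.6, 0.9]
grip_width: 1.001
grasp_force: 0.0
```

Emit:
move_arm:
  motion:
    - [[0.028, -0.041, 0.026], [0, 0.0556, 0], 1]
    - [[0.028, -0.041, 0.026], [0, 0.0556, 0], 1]
    - [[0.028, -0.041, 0.026], [0, 0.0556, 0], 1]
    - [[0.028, -0.041, 0.026], [0, 0.0556, 0], 1]
    - [[0.028, -0.041, 0.026], [0, 0.0556, 0], 1]
    - [[0.028, -0.041, 0.026], [0, 0.0556, 0], 1]
    - [[0.028, -0.041, 0.026], [0, 0.0556, 0], 1]
    - [[0.028, -0.041, 0.026], [0, 0.0556, 0], 1]
    - [[0.028, -0.041, 0.026], [0, 0.0556, 0], 1]
    - [[0.028, -0.041, 0.026], [0, 0.0556, 0], 1]
    - [[0.028, -0.041, 0.026], [0, 0.0556, 0], 1]
    - [[0.028, -0.041, 0.026], [0, 0.0556, 0], 1]

```text
clock: 2.3
position: [0.5739, 0.1816, 0.1337]
ee_rot: [0.959, 0.123, 0.255, -0.033]
ft_force: [1.7, -2.2, -0.3]
grip_width: 0.998
grasp_force: 0.0
```

```bash
python3 - <<'E'
from h import *
from workcell import manip,vision
c=vision.camera("wrist");pickle.dump(c,open("w1.pkl","wb"))
o=manip.get_obs();print(o["position"],o["ee_rot"])
im=np.ascontiguousarray(c["pixels"][...,::-1])
R1=down(.258,np.pi/6);n=-R1[:,2];org=np.array([.622,.1940,.0495]);top=org+.03*n
p=[proj(c,top+.023*(np.cos(a)*R1[:,0]+np.sin(a)*R1[:,1])) for a in np.linspace(0,6.28,40)]
big=cv2.resize(im,(800,600),interpolation=cv2.INTER_CUBIC)
for q in p: cv2.circle(big,tuple(int(v) for v in (q+.5)*800/512),2,(0,0,255),-1)
cv2.imwrite("pics/w1.png",big);print(proj(c,top),-c["R"].T@c["t"])
E
```

```text
[0.57469062 0.18630334 0.13320873] [ 0.95804231  0.12258848  0.25683057 -0.03413285]
[258.47789726 203.46813697] [0.5626866  0.17870804 0.29033352]
```

View pics/w1.png

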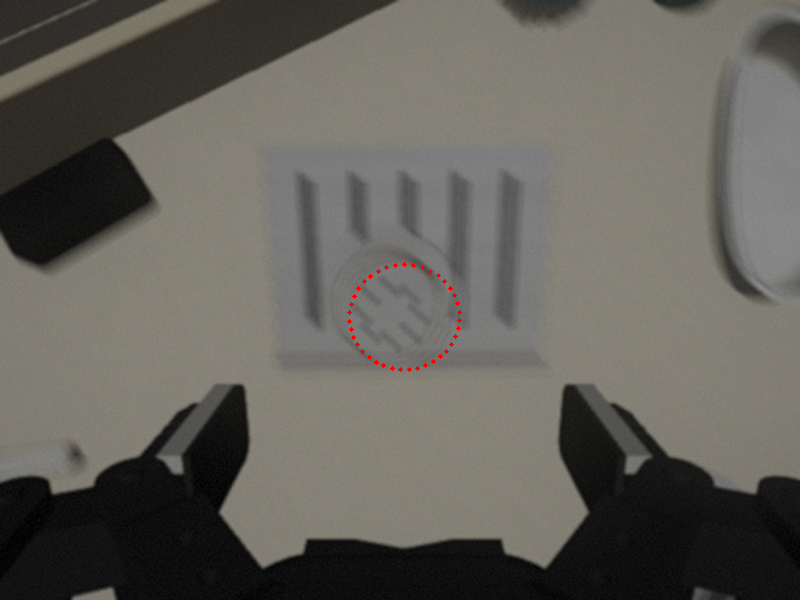

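The wrist view (blurred, the arm was still settling) shows the cap's dome at about (397,312) in the enlarged picture, near the predicted circle at (404,317). I let it settle and measure again.

Emit:
move_arm:
  motion:
    - [[0, 0, 0], [0, 0, 0], 1]
    - [[0, 0, 0], [0, 0, 0], 1]
    - [[0, 0, 0], [0, 0, 0], 1]

```text
clock: 2.65
position: [0.5737, 0.1783, 0.1342]
ee_rot: [0.959, 0.122, 0.254, -0.031]
ft_force: [-0.1, 0.2, -0.5]
grip_width: 1.003
grasp_force: 0.0
```

```bash
python3 - <<'E'
from h import *
from workcell import manip,vision
c=vision.camera("wrist");pickle.dump(c,open("w2.pkl","wb"))
o=manip.get_obs();print(o["position"],o["ee_rot"])
im=np.ascontiguousarray(c["pixels"][...,::-1])
R1=down(.258,np.pi/6);n=-R1[:,2];org=np.array([.622,.1940,.0495]);top=org+.03*n
g=cv2.cvtColor(im,cv2.COLOR_BGR2GRAY)
h=cv2.HoughCircles(cv2.GaussianBlur(g,(3,3),0),cv2.HOUGH_GRADIENT,1,3,param1=60,param2=14,minRadius=30,maxRadius=55)
pt=proj(c,top);print(pt)
if h is not None: print([v.round(1).tolist() for v in h[0] if np.hypot(*(v[:2]-pt))<20][:8])
cr=im[120:300,130:370];a=np.clip(cr.astype(float)*230/np.percentile(cr,98),0,255).astype(np.uint8)
big=cv2.resize(a,(800,600),interpolation=cv2.INTER_CUBIC);k=800/240
for r,z,col in((.023,.03,(0,0,255)),(.032,.006,(0,160,0))):
  for t in np.linspace(0,6.28,60):
    q=proj(c,org+z*n+r*(np.cos(t)*R1[:,0]+np.sin(t)*R1[:,1]));cv2.circle(big,(int((q[0]-130+.5)*k),int((q[1]-120+.5)*k)),1,col,-1)
cv2.imwrite("pics/w2.png",big)
E
```

```text
[0.5738603  0.17826079 0.1344119 ] [ 0.95887817  0.12175917  0.25445526 -0.03130307]
[253.39995415 201.94951182]
[[249.5, 200.5, 31.299999237060547], [249.5, 196.5, 33.29999923706055], [255.5, 200.5, 40.5], [246.5, 199.5, 37.70000076293945], [249.5, 189.5, 42.20000076293945], [240.5, 201.5, 43.099998474121094], [255.5, 195.5, 39.900001525878906], [248.5, 205.5, 36.599998474121094]]
```

View pics/w2.png

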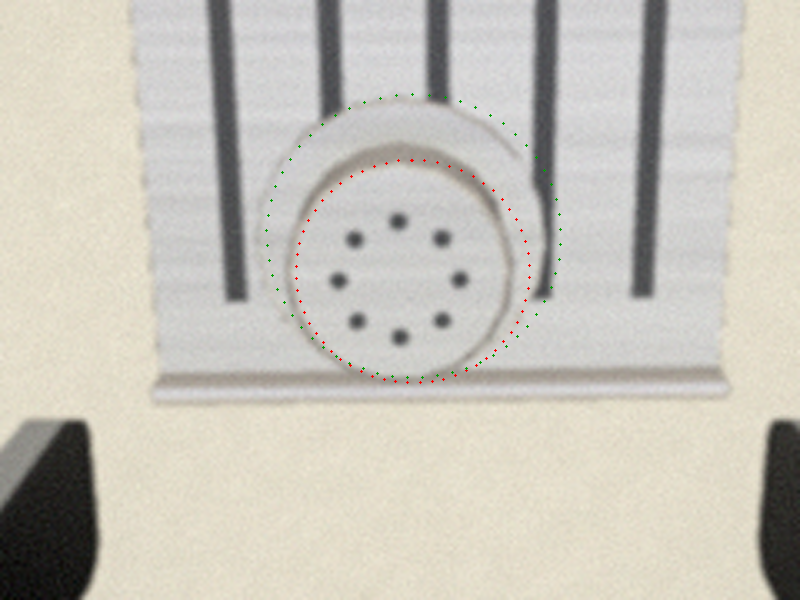

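The dome's top centre is at about (400,275) in the crop against a predicted (412,271), so the cap is about 2 mm toward +y of my estimate. I shift by most of that.

```bash
python3 - <<'E'
from h import *
R1=down(.258,np.pi/6);n=-R1[:,2];org=np.array([.6208,.1953,.049])
plan(R1,org+n*.006,8)
E
```

```text
8 rows [0.0001, -0.0008, 0.0155] [0.0007, 0.0008, -0.0007]
```

Emit:
move_arm:
  motion:
    - [[0, -0.002, 0.005], [0.002, 0.002, -0.002], 1]
    - [[0, -0.002, 0.015], [0.002, 0.002, -0.002], 1]
    - [[0, -0.002, 0.02], [0.002, 0.002, -0.002], 1]
    - [[0, 0, 0.02], [0, 0, 0], 1]
    - [[0, 0, 0.02], [0, 0, 0], 1]
    - [[0, 0, 0.018], [0, 0, 0], 1]
    - [[0, 0, 0.015], [0, 0, 0], 1]
    - [[0, 0, 0.01], [0, 0, 0], 1]
    - [[0, 0, 0], [0, 0, 0], 1]
    - [[0, 0, 0], [0, 0, 0], 1]
  newtons: 30

```text
clock: 3.7
position: [0.617, 0.1958, 0.0545]
ee_rot: [0.958, 0.125, 0.257, -0.034]
ft_force: [0.2, 0.5, -0.1]
grip_width: 1.001
grasp_force: 0.0
```

```bash
python3 - <<'E'
from h import *
R1=down(.258,np.pi/6);n=-R1[:,2];org=np.array([.6208,.1953,.049])
plan(R1,org+n*.006,1)
from workcell import manip,vision
o=manip.get_obs();print(o["position"],o["ft_force"])
a=vision.camera("side");b=vision.camera("wrist")
f=lambda im:np.clip(cv2.resize(np.ascontiguousarray(im[...,::-1]),(400,300),interpolation=cv2.INTER_CUBIC)*1.3,0,255).astype(np.uint8)
cv2.imwrite("pics/g1.png",np.hstack([f(a["pixels"][130:220,210:330]),f(b["pixels"][150:384,100:412])]))
E
```

```text
1 rows [0.0004, 0.0019, 0.0006] [-0.002, 0.0002, 0.0023]
[0.61704749 0.1957874  0.05446535] [ 0.22166348  0.54711623 -0.07781662]
```

View pics/g1.png

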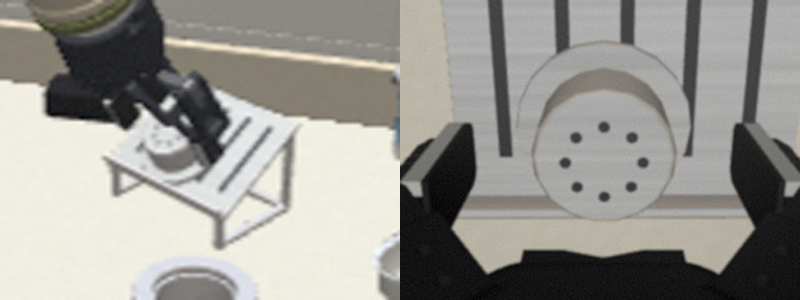

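The dome is centred between the open fingers (dome at 604, fingers' middle at 604), so I close and lift along the cap's axis.

Emit:
move_arm:
  motion:
    - [[0, 0, 0], [0, 0, 0], -1]
    - [[0, 0, 0], [0, 0, 0], -1]
    - [[0, 0, 0], [0, 0, 0], -1]
    - [[0, 0, 0], [0, 0, 0], -1]
    - [[0, 0, 0], [0, 0, 0], -1]
    - [[0, 0, 0], [0, 0, 0], -1]
    - [[0, 0, 0], [0, 0, 0], -1]
    - [[0, 0, 0], [0, 0, 0], -1]
    - [[0, 0, 0], [0, 0, 0], -1]
    - [[0, 0, 0], [0, 0, 0], -1]
  newtons: 40

```text
clock: 4.8
position: [0.617, 0.1956, 0.0548]
ee_rot: [0.958, 0.125, 0.257, -0.033]
ft_force: [-8.3, -3.4, 10.2]
grip_width: 0.53
grasp_force: 38.8
```

Emit:
move_arm:
  motion:
    - [[0, 0, -0.01], [0, 0, 0], -1]
    - [[0, 0, -0.02], [0, 0, 0], -1]
    - [[0, 0, -0.03], [0, 0, 0], -1]
    - [[0, 0, -0.03], [0, 0, 0], -1]
    - [[0, 0, -0.03], [0, 0, 0], -1]
    - [[0, 0, -0.03], [0, 0, 0], -1]
    - [[0, 0, -0.02], [0, 0, 0], -1]
    - [[0, 0, 0], [0, 0, 0], -1]

```text
clock: 5.6
position: [0.5557, 0.1792, 0.1665]
ee_rot: [0.957, 0.125, 0.258, -0.033]
ft_force: [0.6, 0.3, -0.7]
grip_width: 0.527
grasp_force: 41.5
```

```bash
python3 - <<'E'
from h import *
plan(down(.277),[.5605,-.1755,.17],14)
E
```

```text
14 rows [-0.0082, 0.0327, -0.0027] [0.0005, -0.0478, -0.0015]
```

Emit:
move_arm:
  motion:
    - [[-0.008, 0.033, -0.003], [0, -0.048, -0.0015], -1]
    - [[-0.008, 0.033, -0.003], [0, -0.048, -0.0015], -1]
    - [[-0.008, 0.033, -0.003], [0, -0.048, -0.0015], -1]
    - [[-0.008, 0.033, -0.003], [0, -0.048, -0.0015], -1]
    - [[-0.008, 0.033, -0.003], [0, -0.048, -0.0015], -1]
    - [[-0.008, 0.033, -0.003], [0, -0.048, -0.0015], -1]
    - [[-0.008, 0.033, -0.003], [0, -0.048, -0.0015], -1]
    - [[-0.008, 0.033, -0.003], [0, -0.048, -0.0015], -1]
    - [[-0.008, 0.033, -0.003], [0, -0.048, -0.0015], -1]
    - [[-0.008, 0.033, -0.003], [0, -0.048, -0.0015], -1]
    - [[-0.008, 0.033, -0.003], [0, -0.048, -0.0015], -1]
    - [[-0.008, 0.033, -0.003], [0, -0.048, -0.0015], -1]

```text
clock: 6.8
position: [0.5599, -0.1287, 0.1671]
ee_rot: [0.99, 0.136, 0.034, -0.003]
ft_force: [0.3, 0.4, -0.6]
grip_width: 0.528
grasp_force: 41.4
```

Emit:
move_arm:
  motion:
    - [[-0.008, 0.033, -0.003], [0, -0.048, -0.0015], -1]
    - [[-0.008, 0.033, -0.003], [0, -0.048, -0.0015], -1]
    - [[0, 0, 0], [0, 0, 0], -1]
    - [[0, 0, 0], [0, 0, 0], -1]
    - [[0, 0, 0], [0, 0, 0], -1]

```text
clock: 7.3
position: [0.5617, -0.1772, 0.1717]
ee_rot: [0.99, 0.138, -0.002, 0.002]
ft_force: [0.0, -0.1, -1.9]
grip_width: 0.524
grasp_force: 41.4
```

```bash
python3 - <<'E'
from h import *
from workcell import manip,vision
o=manip.get_obs();print(o["position"],o["ft_force"])
plan(down(.277),[.5605,-.1755,.09],6)
C={k:vision.camera(k) for k in("scene","side","wrist")};pickle.dump(C,open("c3.pkl","wb"))
def f(k,x,y,w,h):
    im=C[k]["pixels"][y:y+h,x:x+w,::-1];g=255/np.percentile(im,98)
    return np.clip(cv2.resize(np.ascontiguousarray(im),(400,300),interpolation=cv2.INTER_CUBIC)*g,0,255).astype(np.uint8)
m=np.vstack([np.hstack([f("scene",284,100,120,90),f("side",270,180,128,96)]),np.hstack([f("wrist",156,140,200,150),f("wrist",0,0,512,384)])])
cv2.imwrite("pics/p1.png",m)
E
```

```text
[ 0.56167783 -0.17718496  0.17172175] [ 0.03456656 -0.06943583 -1.91234783]
6 rows [-0.0001, -0.0005, 0.0182] [0.0007, 0.0011, -0.0]
```

View pics/p1.png

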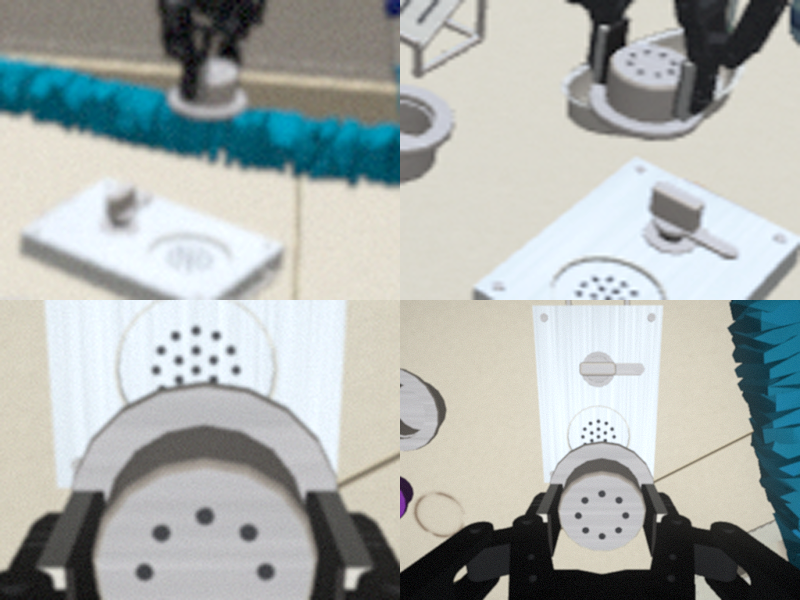

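The cap hangs level in the grip; in the wrist picture its dome centre is at native (258,276) and the pocket's perforations at (254,175). I compare their positions by ray casting.

```bash
python3 - <<'E'
from h import *
C=pickle.load(open("c3.pkl","rb"));W=C["wrist"]
p=np.array([.5617,-.1772,.1717]);R=Ro.from_quat([.99,.138,-.002,.002]).as_matrix()
print("TCPaxis",p-R[:,2]*.024, "tool z",R[:,2])
dz=p[2]+.024
dome=onplane(W,(258.2,275.8),dz);pk=onplane(W,(253.8,174.8),.019)
print("dome",dome,"pocket",pk)
S,D=C["scene"],C["side"]
print("dome 2view",tri([(S,(284+222*.3-.4,100+68*.3-.4)),(D,(270+(654-400)*.32-.4,180+63*.32-.4))]))
print("flange 2view",tri([(S,(284+207*.3-.4,100+101*.3-.4)),(D,(270+(655-400)*.32-.4,180+103*.32-.4))]))
u=np.array([np.cos(.277),np.sin(.277)]);print("diff pk-tcp along lid x,y",[(pk-p)[:2]@u,(pk-p)[:2]@[-u[1],u[0]]])
E
```

```text
TCPaxis [ 0.56178186 -0.17709162  0.19569962] tool z [-0.00341089 -0.00451583 -0.99998399]
dome [ 0.56301917 -0.17681967  0.1957    ] pocket [ 0.5617262  -0.17382678  0.019     ]
dome 2view (array([ 0.55538035, -0.18422984,  0.19942226]), [np.float64(0.002622293357896498), np.float64(0.0026222933578968688)])
flange 2view (array([ 0.56523624, -0.18066338,  0.16765497]), [np.float64(0.002860622965108947), np.float64(0.0028606229651088008)])
diff pk-tcp along lid x,y [np.float64(0.0009476814472870977), np.float64(0.0032374682479803635)]
```

```bash
python3 - <<'E'
from h import *
plan(down(.277),[.5600,-.1751,.04],8)
E
```

```text
8 rows [-0.0001, -0.0005, 0.0221] [0.0006, 0.0007, 0.0]
```

Emit:
move_arm:
  motion:
    - [[0, -0.001, 0.01], [0.0012, 0.0014, 0], -1]
    - [[0, -0.001, 0.025], [0.0012, 0.0014, 0], -1]
    - [[-0.001, -0.001, 0.035], [0.0012, 0.0014, 0], -1]
    - [[0, -0.001, 0.035], [0.0012, 0.0014, 0], -1]
    - [[0, 0, 0.03], [0, 0, 0], -1]
    - [[0, 0, 0.024], [0, 0, 0], -1]
    - [[0, 0, 0.012], [0, 0, 0], -1]
    - [[0, 0, 0.006], [0, 0, 0], -1]
    - [[0, 0, 0], [0, 0, 0], -1]
    - [[0, 0, 0], [0, 0, 0], -1]
    - [[0, 0, 0], [0, 0, 0], -1]

```text
clock: 8.55
position: [0.5607, -0.1758, 0.0407]
ee_rot: [0.99, 0.138, 0.001, 0.0]
ft_force: [0.4, -0.0, -1.4]
grip_width: 0.526
grasp_force: 41.4
```

```bash
python3 - <<'E'
from h import *
from workcell import manip,vision
o=manip.get_obs();print(o["position"],o["ft_force"])
plan(down(.277),[.5600,-.1751,.04],1)
C={k:vision.camera(k) for k in("scene","side","wrist")};pickle.dump(C,open("c4.pkl","wb"))
def f(k,x,y,w,h):
    im=C[k]["pixels"][y:y+h,x:x+w,::-1];g=255/np.percentile(im,98)
    return np.clip(cv2.resize(np.ascontiguousarray(im),(400,300),interpolation=cv2.INTER_CUBIC)*g,0,255).astype(np.uint8)
cv2.imwrite("pics/p2.png",np.vstack([np.hstack([f("scene",290,130,88,66),f("side",280,215,112,84)]),np.hstack([f("wrist",156,120,200,150),f("wrist",156,200,200,150)])]))
E
```

```text
[ 0.56066483 -0.17583456  0.04065938] [ 0.44951653 -0.02626716 -1.37605931]
1 rows [-0.0006, -0.0012, 0.0009] [0.001, -0.0012, -0.0013]
```

View pics/p2.png

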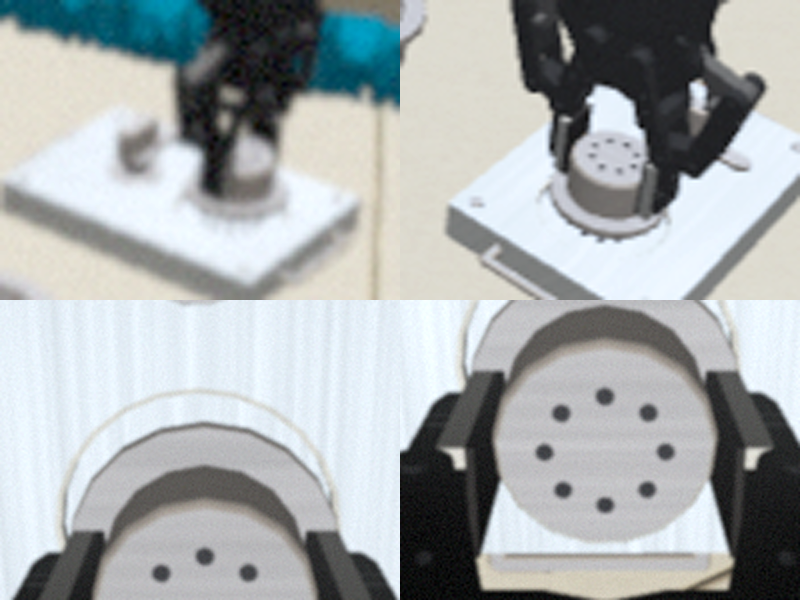

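```bash
python3 - <<'E'
from h import *
W=pickle.load(open("c4.pkl","rb"))["wrist"]
u=np.array([np.cos(.277),np.sin(.277)]);v=np.array([-u[1],u[0]])
a=onplane(W,(255.8,163.8),.024)
for z in(.036,.039,.042):
    b=onplane(W,(258.2,181.3),z);print(z,(a-b)[:2]@u,(a-b)[:2]@v)
for z in (.058,.064): # dome centre from dots
    b=onplane(W,(156+102.3-.2,200+75.5-.2),z); print("dome rel tcp",(b-[.5607,-.1758,0])[:2]@u,(b-[.5607,-.1758,0])[:2]@v)
E
```

```text
0.036 0.005622427231578277 0.0011310100852236413
0.039 0.004882562429979544 0.001128211827639136
0.042 0.004142697628380813 0.0011254135700546307
dome rel tcp -0.0021043875881431784 4.60693655145425e-05
dome rel tcp 0.0013058785447303022 4.943603121224913e-05
```

Emit:
move_arm:
  motion:
    - [[0.001, -0.0016, 0], [0.001, -0.001, -0.001], -1]
    - [[0, 0, 0.004], [0, 0, 0], -1]
    - [[0, 0, 0.004], [0, 0, 0], -1]
    - [[0, 0, 0.003], [0, 0, 0], -1]
    - [[0, 0, 0.002], [0, 0, 0], -1]
    - [[0, 0, 0.001], [0, 0, 0], -1]
    - [[0, 0, 0], [0, 0, 0], -1]
    - [[0, 0, 0], [0, 0, 0], -1]

```text
clock: 9.5
position: [0.5605, -0.1743, 0.0293]
ee_rot: [0.99, 0.138, -0.001, -0.0]
ft_force: [0.5, -0.1, -1.2]
grip_width: 0.527
grasp_force: 41.4
```

Emit:
move_arm:
  motion:
    - [[0, 0, 0.001], [0, 0, 0], -1]
    - [[0, 0, 0.001], [0, 0, 0], -1]
    - [[0, 0, 0.001], [0, 0, 0], -1]
    - [[0, 0, 0], [0, 0, 0], -1]
    - [[0, 0, 0], [0, 0, 0], -1]

```text
clock: 10.0
position: [0.5605, -0.1743, 0.027]
ee_rot: [0.99, 0.138, -0.001, -0.0]
ft_force: [-0.2, 0.2, -0.8]
grip_width: 0.526
grasp_force: 41.4
```

Emit:
move_arm:
  motion:
    - [[0, 0, 0.001], [0, 0, 0], -1]
    - [[0, 0, 0.001], [0, 0, 0], -1]
    - [[0, 0, 0], [0, 0, 0], -1]
    - [[0, 0, 0], [0, 0, 0], -1]

```text
clock: 10.4
position: [0.5605, -0.1743, 0.0256]
ee_rot: [0.99, 0.138, -0.001, -0.0]
ft_force: [-0.1, -1.1, -0.1]
grip_width: 0.529
grasp_force: 41.5
```

Emit:
move_arm:
  motion:
    - [[0, 0, 0.001], [0, 0, 0], -1]
    - [[0, 0, 0], [0, 0, 0], -1]
    - [[0, 0, 0], [0, 0, 0], -1]

```text
clock: 10.7
position: [0.5606, -0.1743, 0.0254]
ee_rot: [0.99, 0.138, -0.001, -0.0]
ft_force: [-4.1, 0.6, 7.0]
grip_width: 0.53
grasp_force: 42.1
```

Contact came at the floor height, not the rim height, so the cap is in the pocket. I release and rise.

Emit:
move_arm:
  motion:
    - [[0, 0, -0.0005], [0, 0, 0], 0.4]
    - [[0, 0, 0], [0, 0, 0], 0.6]
    - [[0, 0, 0], [0, 0, 0], 0.7]
    - [[0, 0, 0], [0, 0, 0], 0.7]
    - [[0, 0, 0], [0, 0, 0], 0.7]
    - [[0, 0, -0.01], [0, 0, 0], 0.7]
    - [[0, 0, -0.03], [0, 0, 0], 0.7]
    - [[0, 0, -0.04], [0, 0, 0], 0.7]
    - [[0, 0, -0.04], [0, 0, 0], 0.7]
    - [[0, 0, -0.03], [0, 0, 0], 0.7]
    - [[0, 0, 0], [0, 0, 0], 0.7]
    - [[0, 0, 0], [0, 0, 0], 0.7]

```text
clock: 11.9
position: [0.5607, -0.1745, 0.1381]
ee_rot: [0.99, 0.138, -0.0, -0.0]
ft_force: [0.1, -0.8, -0.3]
grip_width: 0.85
grasp_force: 0.0
```

```bash
python3 - <<'E'
from h import *
from workcell import manip,vision
o=manip.get_obs();print(o["position"],o["ft_force"])
C={k:vision.camera(k) for k in("scene","side","wrist")};pickle.dump(C,open("c5.pkl","wb"))
def f(k,x,y,w,h):
    im=C[k]["pixels"][y:y+h,x:x+w,::-1];g=255/np.percentile(im,98)
    return np.clip(cv2.resize(np.ascontiguousarray(im),(400,300),interpolation=cv2.INTER_CUBIC)*g,0,255).astype(np.uint8)
cv2.imwrite("pics/p3.png",np.vstack([np.hstack([f("scene",284,135,96,72),f("side",280,215,128,96)]),np.hstack([f("wrist",176,150,160,120),f("wrist",176,30,160,120)])]))
E
```

```text
[ 0.56074348 -0.17449629  0.13812176] [ 0.09836436 -0.75633672 -0.34524347]
```

View pics/p3.png

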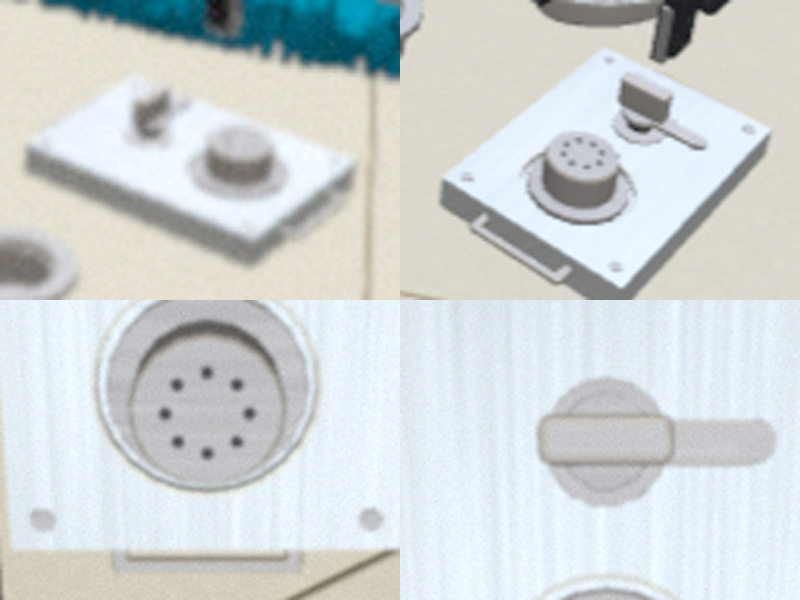

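The cap sits flat and concentric in the pocket (wrist crop: dome at (207,412), rim ring around it even); the catch bar is centred at crop (606,440), still open.

```bash
python3 - <<'E'
from h import *
from workcell import manip
C=pickle.load(open("c5.pkl","rb"));W,S,D=C["wrist"],C["scene"],C["side"]
print(manip.get_obs()["joint_pos"])
w=(176+206*.4-.3,30+140*.4-.3)
print(onplane(W,w,.061))
s=(280+(647-400)*.32-.3,215+87*.32-.3)
print("side",onplane(D,s,.061),tri([(W,w),(D,s)]))
a=onplane(W,(176+138*.4-.3,30+140*.4-.3),.061);b=onplane(W,(176+275*.4-.3,30+140*.4-.3),.061);print(np.linalg.norm(a-b),np.arctan2((b-a)[0],-(b-a)[1]))
g=[.631,-.1547]
plan(down(.277+np.pi/2),[g[0],g[1],.13],11)
E
```

```text
[ 0.71100125  0.3840684  -0.59877613  1.65531701  0.22994272  1.17674548
 -1.23732096]
[ 0.63238094 -0.15355637  0.061     ]
side [ 0.6303453  -0.15635181  0.061     ] (array([ 0.63271966, -0.15384451,  0.05841072]), [np.float64(0.0004104158103600594), np.float64(0.00041041581036000736)])
0.033734992167737225 0.2776070516401101
11 rows [0.0074, 0.0066, 0.0008] [-0.0004, 0.0, -0.1818]
```

Emit:
move_arm:
  motion:
    - [[0, 0, 0], [0, 0, 0.15], 0.4]
    - [[0, 0, 0], [0, 0, 0.15], 0.2]

```text
clock: 12.25
position: [0.56, -0.1743, 0.1366]
ee_rot: [1.0, 0.018, -0.001, -0.001]
ft_force: [0.2, 0.1, -0.1]
grip_width: 0.6
grasp_force: 0.0
```

```bash
python3 - <<'E'
from h import *
from workcell import manip
o=manip.get_obs();print(o["joint_pos"],o["grip_width"])
plan(down(.277-np.pi/2),[.6315,-.1547,.13],10)
E
```

```text
[ 0.68100571  0.37643758 -0.56022748  1.65665729  0.21249908  1.17303939
 -1.46523678] 0.6002387391409677
10 rows [0.0072, -0.0078, 0.0009] [0.0001, 0.0004, 0.1694]
```

```bash
python3 - <<'E'
from h import *
plan(down(.277+np.pi/2),[.6315,-.1547,.13],13)
E
```

```text
13 rows [0.0072, 0.005, 0.0007] [-0.0003, 0.0001, -0.1774]
```

Emit:
move_arm:
  motion:
    - [[0.007, 0.005, 0.0007], [0, 0, -0.177], 0]
    - [[0.007, 0.005, 0.0007], [0, 0, -0.177], -0.1]
    - [[0.007, 0.005, 0.0007], [0, 0, -0.177], -0.1]
    - [[0.007, 0.005, 0.0007], [0, 0, -0.177], -0.1]
    - [[0.007, 0.005, 0.0007], [0, 0, -0.177], -0.1]
    - [[0.007, 0.005, 0.0007], [0, 0, -0.177], -0.1]
    - [[0.007, 0.005, 0.0007], [0, 0, -0.177], -0.1]
    - [[0.007, 0.005, 0.0007], [0, 0, -0.177], -0.1]
    - [[0.007, 0.005, 0.0007], [0, 0, -0.177], -0.1]
    - [[0.007, 0.005, 0.0007], [0, 0, -0.177], -0.1]
    - [[0.007, 0.005, 0.0007], [0, 0, -0.177], -0.1]
    - [[0.007, 0.005, 0.0007], [0, 0, -0.177], -0.1]

```text
clock: 13.45
position: [0.6279, -0.1614, 0.1301]
ee_rot: [0.654, 0.756, -0.0, -0.001]
ft_force: [0.1, 0.6, -1.1]
grip_width: 0.451
grasp_force: 0.0
```

Emit:
move_arm:
  motion:
    - [[0.007, 0.005, 0.0007], [0, 0, -0.177], -0.1]
    - [[0, 0, 0], [0, 0, 0], -0.1]
    - [[0, 0, 0], [0, 0, 0], -0.1]
    - [[0, 0, 0], [0, 0, 0], -0.1]

```text
clock: 13.85
position: [0.6309, -0.1564, 0.1304]
ee_rot: [0.604, 0.797, -0.0, -0.001]
ft_force: [0.5, 0.3, -0.2]
grip_width: 0.452
grasp_force: 0.0
```

```bash
python3 - <<'E'
from h import *
from workcell import manip,vision
o=manip.get_obs();print(o["position"],o["joint_pos"],o["grip_width"])
plan(down(.277+np.pi/2),[.6315,-.1547,.07],1)
c=vision.camera("wrist");pickle.dump(c,open("w6.pkl","wb"))
im=np.clip(c["pixels"][...,::-1]*1.4,0,255).astype(np.uint8)
big=cv2.resize(im[130:330,120:392],(800,588),interpolation=cv2.INTER_CUBIC)
q=(proj(c,np.array([.6315,-.1547,.061]))-[120,130]+.5)*800/272;print(q);cv2.circle(big,tuple(int(v) for v in q),3,(0,0,255),-1)
cv2.imwrite("pics/w6.png",big)
E
```

```text
[ 0.63091781 -0.15644165  0.13038845] [ 0.77303047  0.60410769 -0.85004163  1.47403116  0.46206122  1.27451117
  0.14892222] 0.4519751753706712
1 rows [0.002, 0.0015, 0.0805] [-0.002, -0.0012, -0.0038]
[414.03876646 218.84832882]
```

View pics/w6.png

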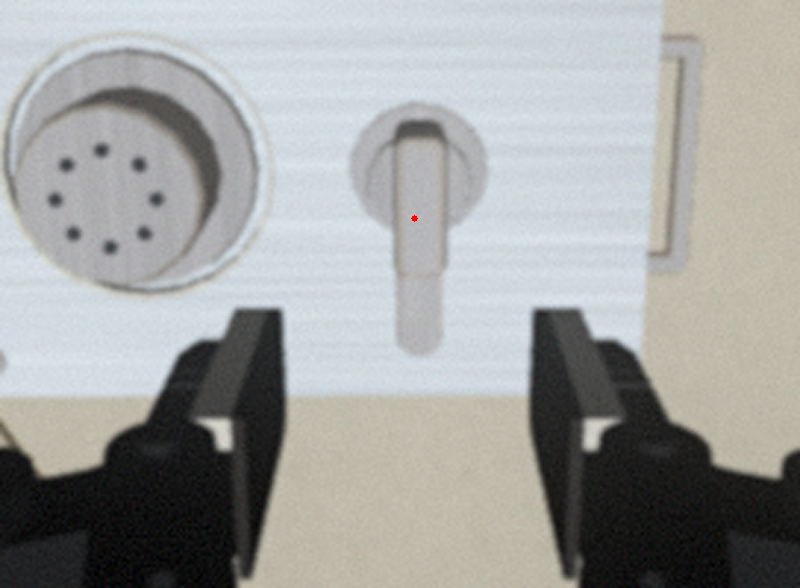

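The bar's top is centred at (421,204) in the picture against a predicted (414,219); the seated cap's pose plus 74 mm gives (0.632,-0.154), so I use that.

```bash
python3 - <<'E'
from h import *
plan(down(.277+np.pi/2),[.632,-.154,.046],1)
E
```

```text
1 rows [0.0027, 0.0024, 0.1127] [-0.0019, -0.0009, -0.0031]
```

Emit:
move_arm:
  motion:
    - [[0.0027, 0.0024, 0.005], [-0.002, -0.001, -0.003], -0.1]
    - [[0, 0, 0.015], [0, 0, 0], -0.1]
    - [[0, 0, 0.025], [0, 0, 0], -0.1]
    - [[0, 0, 0.025], [0, 0, 0], -0.1]
    - [[0, 0, 0.02], [0, 0, 0], -0.1]
    - [[0, 0, 0.013], [0, 0, 0], -0.1]
    - [[0, 0, 0.007], [0, 0, 0], -0.1]
    - [[0, 0, 0.003], [0, 0, 0], -0.1]
    - [[0, 0, 0], [0, 0, 0], -0.1]
    - [[0, 0, 0], [0, 0, 0], -0.1]

```text
clock: 14.9
position: [0.6329, -0.1535, 0.0467]
ee_rot: [0.602, 0.799, 0.0, 0.001]
ft_force: [1.1, -0.7, -0.4]
grip_width: 0.455
grasp_force: 0.0
```

Emit:
move_arm:
  motion:
    - [[0, 0, 0], [0, 0, 0], -1]
    - [[0, 0, 0], [0, 0, 0], -1]
    - [[0, 0, 0], [0, 0, 0], -1]
    - [[0, 0, 0], [0, 0, 0], -1]
    - [[0, 0, 0], [0, 0, 0], -1]
    - [[0, 0, 0], [0, 0, 0], -1]
    - [[0, 0, 0], [0, 0, 0], -1]
  newtons: 40

```text
clock: 15.6
position: [0.6329, -0.1535, 0.0463]
ee_rot: [0.602, 0.799, 0.001, 0.001]
ft_force: [3.3, 0.3, 3.2]
grip_width: 0.128
grasp_force: 44.1
```

Emit:
move_arm:
  motion:
    - [[0, 0, 0.003], [0, 0, 0], -1]
    - [[0, 0, 0.003], [0, 0, 0], -1]
    - [[0, 0, 0.003], [0, 0, 0], -1]
    - [[0, 0, 0.0005], [0, 0, 0], -1]
    - [[0, 0, 0], [0, 0, 0], -1]
    - [[0, 0, 0], [0, 0, 0], -1]
  newtons: 60

```text
clock: 16.2
position: [0.6329, -0.1535, 0.0392]
ee_rot: [0.602, 0.799, 0.0, 0.001]
ft_force: [2.9, 0.7, 6.0]
grip_width: 0.12
grasp_force: 64.8
```

Emit:
move_arm:
  motion:
    - [[0, 0, 0], [0, 0, 0.08], -1]
    - [[0, 0, 0], [0, 0, 0.12], -1]
    - [[0, 0, 0], [0, 0, 0.12], -1]
    - [[0, 0, 0], [0, 0, 0.12], -1]
    - [[0, 0, 0], [0, 0, 0.06], -1]
    - [[0, 0, 0], [0, 0, 0], -1]

```text
clock: 16.8
position: [0.6328, -0.1535, 0.0392]
ee_rot: [0.746, 0.665, 0.0, 0.0]
ft_force: [1.9, 0.7, 5.6]
grip_width: 0.118
grasp_force: 64.9
```

Turning freely; I go on for the remaining 1.5 units.

Emit:
move_arm:
  motion:
    - [[0, 0, 0], [0, 0, 0.1], -1]
    - [[0, 0, 0], [0, 0, 0.15], -1]
    - [[0, 0, 0], [0, 0, 0.15], -1]
    - [[0, 0, 0], [0, 0, 0.15], -1]
    - [[0, 0, 0], [0, 0, 0.15], -1]
    - [[0, 0, 0], [0, 0, 0.15], -1]
    - [[0, 0, 0], [0, 0, 0.15], -1]
    - [[0, 0, 0], [0, 0, 0.15], -1]
    - [[0, 0, 0], [0, 0, 0.15], -1]
    - [[0, 0, 0], [0, 0, 0.12], -1]
    - [[0, 0, 0], [0, 0, 0.06], -1]
    - [[0, 0, 0], [0, 0, 0], -1]

```text
clock: 18.0
position: [0.6327, -0.1533, 0.0392]
ee_rot: [0.989, 0.146, 0.001, -0.0]
ft_force: [2.5, 1.0, 6.6]
grip_width: 0.117
grasp_force: 64.8
```

```bash
python3 - <<'E'
from h import *
from workcell import manip
o=manip.get_obs();R=Ro.from_quat(o["ee_rot"]).as_matrix();print("yaw",np.arctan2(R[1,0],R[0,0]),"turned",.277+np.pi/2-np.arctan2(R[1,0],R[0,0]),o["position"],o["torque"],o["ft_force"],o["joint_pos"])
E
```

```text
yaw 0.29394952257183293 turned 1.5538468042230638 [ 0.63271354 -0.15329903  0.03917595] [ 0.16194717 -0.51781373 -0.03740277] [2.45636148 1.02107724 6.61201356] [ 0.54120454  0.60458505 -0.50480524  1.55778953  0.3199707   1.06130779
 -1.32225094]
```

Emit:
move_arm:
  motion:
    - [[0, 0, 0], [0, 0, 0], -0.4]
    - [[0, 0, 0], [0, 0, 0], -0.1]
    - [[0, 0, 0], [0, 0, 0], -0.1]
    - [[0, 0, 0], [0, 0, 0], -0.1]
    - [[0, 0, -0.01], [0, 0, 0], -0.1]
    - [[0, 0, -0.03], [0, 0, 0], -0.1]
    - [[0, 0, -0.05], [0, 0, 0], -0.1]
    - [[0, 0, -0.05], [0, 0, 0], -0.1]
    - [[0, 0, -0.04], [0, 0, 0], -0.1]
    - [[-0.05, 0, -0.02], [0, 0, 0], -0.1]
    - [[-0.04, 0, 0], [0, 0, 0], -0.1]
    - [[0, 0, 0], [0, 0, 0], -0.1]

```text
clock: 19.2
position: [0.5652, -0.1756, 0.1901]
ee_rot: [0.989, 0.146, -0.0, 0.001]
ft_force: [-0.5, -1.4, -0.2]
grip_width: 0.446
grasp_force: 0.0
```

```bash
python3 - <<'E'
from h import *
from workcell import manip,vision
o=manip.get_obs();print(o["position"],o["ft_force"],o["grip_width"])
C={k:vision.camera(k) for k in("scene","side","wrist")};pickle.dump(C,open("c7.pkl","wb"))
def f(k,x,y,w,h):
    im=C[k]["pixels"][y:y+h,x:x+w,::-1];g=255/np.percentile(im,98)
    return np.clip(cv2.resize(np.ascontiguousarray(im),(400,300),interpolation=cv2.INTER_CUBIC)*g,0,255).astype(np.uint8)
cv2.imwrite("pics/p7.png",np.vstack([np.hstack([f("scene",284,135,96,72),f("side",280,215,128,96)]),np.hstack([f("wrist",156,100,200,150),f("wrist",0,0,512,384)])]))
E
```

```text
[ 0.56521533 -0.17555105  0.19012682] [-0.46893138 -1.44862745 -0.18260951] 0.44559605094781196
```

View pics/p7.png

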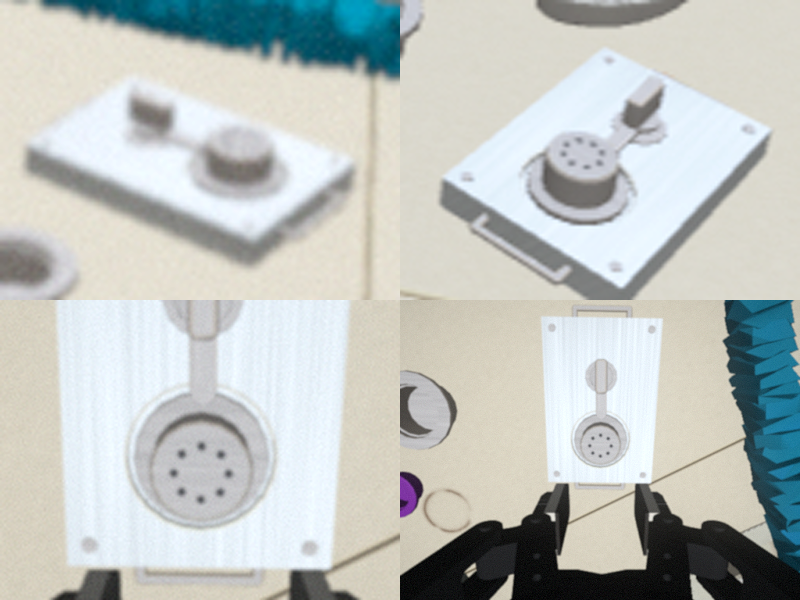

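The wing lies over the flange at wrist crop (203,395), and the cap is concentric. In the side view the bar top sits about 5 crop pixels lower than before, roughly 4 mm, which fits the cam holding it down. The arm is clear, so I hand in.

```bash
python3 -c "
from workcell import order
print(order.hand_in())"
```

```text
the job is handed in; nothing more can be done
None
```

The job is handed in, with no verdict returned. By the last pictures the cap sits dome up in the pocket with the wing over its flange; the catch looks held down (bar top about 4 mm lower, judged by eye), and I went nowhere near the kidney dish, handpiece or syringe.

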